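Dress the gift-wrap display

ROBOT

A 6-joint arm with a two-finger parallel gripper is mounted at the origin on a cart in front of the work surface, level with it; the furniture and walls round the work are solid. World frame = base frame: x ahead of the robot, y to its left, z up, the work surface at z = 0. Lengths are in m, angles in rad, forces in N, time in s.
With the tool pointing down it reaches from about 0.275 to 0.825 m from the base axis. Payload 4.9 kg.
Tool frame: the origin (TCP) lies midway between the tips of the shut fingers; the grasp point (between the pads) lies 19 mm behind it (bot.grip_depth is the distance from the TCP to the grasp point, in m); z points along the fingers, y is the line along which they close (so a half turn about z gives the same grasp; the last joint's range is limited). The gripper opens to 85 mm and grips with 20 to 120 N. Pads are 22 mm wide; open, the fingers measure 114 mm over their backs; the gripper's body (76 mm by 85 mm) begins 54 mm behind the grasp point. The pads swing forward as they close: fully open they stand 13 mm farther back than shut.
Start: joints at [1.008, 0.326, -0.193, 1.052, 0, 1.437], TCP at [0.229, 0.5, 0.231] pointing down, gripper open.
Joint ranges: [-2.65, 2.65], [-0.97, 1.79], [-1.3, 1.35], [-1.93, 2.1], [-1.47, 1.37], [-3.14, 3.14]. Speed limits (rad/s): [2.57, 2.57, 3.14, 3.14, 3.14, 3.14].

INTERFACE

Orientations are given as a unit quaternion [w, x, y, z].
In Python, from cell import bot gives the robot as it stands. Calls block until the motion is done:
- bot.move_pose(position, orientation): joint-space move of the TCP to a pose.
- bot.move_linear(position, speed=0.15, rotation=None, until_force=None): straight line of the TCP; rotation=None keeps the orientation; speed is the mean speed in m/s. With until_force (N) it stops when the force on the tool has changed by that much, and returns True; else False.
- bot.goto_joints(angles): joint-space move.
- bot.set_gripper(opening, grasp_force=None): opening from 0.0 (shut) to 1.0 (fully open); grasp_force is the grip in N (None keeps the last); returns when the fingers have stopped.
- bot.wait(seconds).
- bot.solve_ik(position, orientation): joint angles nearest the present ones, or None.
- bot.camera(name): name is "scene" or "top" or "wrist"; returns the picture (400x640x3 uint8, red, green, blue); there is no depth.
- bot.calibration(name): a dict with "mtx" (3x3 intrinsics, pixels), "extrinsics" (4x4, takes a point from world to camera coordinates); the wrist camera has in their place "hand_eye" (4x4, takes a point from camera to tool coordinates, whose origin is the TCP and whose axes are the flange's). Camera axes: x right, y down, z forward; pixel columns grow to the right and rows downward; lengths in m; the calibration is good to about 2 mm. A picture is of the moment at which its call begins: read the wrist's pose just before it. calibration takes no time and is no camera call.
A pose or a line that the arm cannot do raises bot.PlanningError and nothing moves.
- bot.close_job(): hands the job in; it is judged then, once.
Trained networks look in the newest picture that a camera, given by its name, has taken for a name from the list of things; names that differ only in an ending like _2 or _b are one class to them, and where a whole thing is asked for, a point or a joint stands for the part that bears it (a point fixed in the world has none). Each returns a list of dicts, best first, with "confidence" (0 to 1); they miss things now and then, are a little off and sometimes report something else, mostly with a low value. They report only what shows in the picture. A call takes as long as a camera call. They do not tell look-alikes from the thing itself.
- bot.search_frame(camera, thing): "bbox" ([left, top, width, height] in pixels, round what is visible of it).
Readings, each from a call of its own:
- bot.read_clock(): time.
- bot.read_joint_positions(): joint angles.
- bot.read_joint_vel(): joint speeds.
- bot.read_joint_efforts(): joint torques, N m.
- bot.read_position(): TCP position.
- bot.read_tool_rot(): TCP orientation.
- bot.read_ft_force(): force on the tool from outside, world axes, zero at the start.
- bot.read_moment(): the same for the moment, N m.
- bot.read_gripper_width(): opening from 0.0 (shut) to 1.0 (fully open).
- bot.read_finger_force(): force on a finger pad.
Only numpy, scipy, OpenCV 4.12 (cv2) and the standard library are available. Lean on these libraries where they do the work, as an engineer would, in place of code of your own. Each camera call takes 0.05 s, during which the arm holds its last target. There are 200 camera calls.

TASK

Dress the counter display: lay each of the three ribbon spools on the near part of the counter (not those stored behind the till) flat and centred on the round wooden riser whose top has the ribbon's own colour, and stand the small cream carton upright on the rectangular plinth, squarely inside its white outline (either way round). Leave the teal carton standing where it is.

Things in the scene. Friction and masses are not known exactly. Their poses are not given: they have to be found in the camera images.
- ribbon_gold: Loose spool of gold ribbon lying flat: a short upright cylinder, 64 mm across the pale flanges and 26 mm high; flanges 2 mm thick at bottom and top, ribbon recessed between: grasp round both flanges, fingertips near the underside. Origin: centre of its underside, z up. About 55 g. Spools beyond x = 0.75 at the far left are scenery.
- ribbon_teal: Loose spool of teal ribbon lying flat: a short upright cylinder, 56 mm across the pale flanges and 20 mm high; flanges 2 mm thick at bottom and top, ribbon recessed between: grasp round both flanges, fingertips near the underside. Origin: centre of its underside, z up. About 55 g. Spools beyond x = 0.75 at the far left are scenery.
- ribbon_plum: Loose spool of plum (dark wine red) ribbon lying flat: a short upright cylinder, 54 mm across the pale flanges and 20 mm high; flanges 2 mm thick at bottom and top, ribbon recessed between: grasp round both flanges, fingertips near the underside. Origin: centre of its underside, z up. About 55 g. Spools beyond x = 0.75 at the far left are scenery.
- cream_carton: Loose small cream-coloured carton, standing: 40 mm (its x) by 50 mm (its y) by 82 mm high. Origin: centre of its underside, z up. About 120 g; rigid, grasp across the 40 mm.
- riser_gold: Round dark-wood display riser, fixed, 84 mm across and 20 mm high, with a flat top bearing a gold disc 70 mm across inlaid in a thin brass ring, flush. Origin: centre of its underside (its top is 20 mm above), z up.
- riser_teal: Round dark-wood display riser, fixed, 84 mm across and 35 mm high, with a flat top bearing a teal disc 70 mm across inlaid in a thin brass ring, flush. Origin: centre of its underside (its top is 35 mm above), z up.
- riser_plum: Round dark-wood display riser, fixed, 84 mm across and 50 mm high, with a flat top bearing a plum disc 70 mm across inlaid in a thin brass ring, flush. Origin: centre of its underside (its top is 50 mm above), z up.
- plinth: Rectangular dark-wood plinth, fixed, 80 mm (its x) by 90 mm (its y) and 20 mm high, flat top with a flush white rectangular outline, 46 mm (x) by 56 mm (y) inside, at its centre. Origin: centre of its underside, z up. The outline is the cream carton's place.
- teal_carton: Bystander: teal and cream carton, standing, 36 mm (x) by 50 mm (y) by 72 mm high, loose. It stays where it is. Origin: centre of its underside, z up. (Unlisted obstacles: a till with a tall screen at x 0.58 to 0.78, y 0.2 to 0.5: draw back to x below 0.5 before swinging past it; a low bell at x 0.54, y -0.19.)
Mind the look-alikes: they are no part of the job. Leave any purple look-alike of the riser_gold alone.

How it is judged:
By the outcome, as a careful person would: the job done as asked, in the order asked, and still so for the second after the job is handed in, with the robot touching nothing.
It also fails if it takes over 106 s, if anything falls off the work surface, if the arm or the gripper's body presses on something with over 40 N, if the wrist force passes 120 N, or if a joint passes its speed limit or range.

## Working session

There is one attempt and no reset: what is moved stays moved. The work goes in short steps, each a Python script; the robot and the scene stay as the last script left them, time stands still between calls to the robot, and variables do not carry over. Pictures are saved under pics/ and viewed, at most 14 in all, crops included, and the job is handed in when it is done.

```bash
ls; mkdir -p pics; python3 - <<'E'
from cell import bot
import cv2,numpy as np
np.set_printoptions(precision=4,suppress=True)
for c in ["scene","top"]:
    im=bot.camera(c); cv2.imwrite(f"pics/{c}0.png",im[:,:,::-1])
    k=bot.calibration(c); print(c,k)
    for n in ["ribbon_gold","ribbon_teal","ribbon_plum","cream_carton","riser_gold","riser_teal","riser_plum","plinth","teal_carton"]:
        print(n,[(list(np.round(d["bbox"],1)),round(d["confidence"],2)) for d in bot.search_frame(c,n)])
print(bot.calibration("wrist"),bot.read_clock(),bot.read_tool_rot())
E
```

```text
pics
scene {'mtx': array([[377.5386,   0.    , 318.7536],
       [  0.    , 377.5386, 194.0317],
       [  0.    ,   0.    ,   1.    ]]), 'extrinsics': array([[ 0.7148, -0.6991,  0.0178, -0.3368],
       [-0.4571, -0.4863, -0.7447,  0.2675],
       [ 0.5293,  0.5242, -0.6671,  0.8655],
       [ 0.    ,  0.    ,  0.    ,  1.    ]])}
ribbon_gold [([np.float64(314.6), np.float64(160.2), np.float64(16.8), np.float64(21.4)], 0.77)]
ribbon_teal []
ribbon_plum [([np.float64(374.4), np.float64(259.0), np.float64(18.6), np.float64(24.2)], 0.95)]
cream_carton [([np.float64(342.2), np.float64(176.3), np.float64(26.0), np.float64(28.2)], 0.58)]
riser_gold [([np.float64(225.7), np.float64(149.1), np.float64(21.8), np.float64(17.4)], 0.89), ([np.float64(206.6), np.float64(136.4), np.float64(23.8), np.float64(17.1)], 0.65)]
riser_teal [([np.float64(250.2), np.float64(165.9), np.float64(25.8), np.float64(23.9)], 0.57)]
riser_plum [([np.float64(280.2), np.float64(182.9), np.float64(27.0), np.float64(33.1)], 0.72)]
plinth [([np.float64(405.4), np.float64(239.4), np.float64(40.5), np.float64(33.1)], 0.
[... 1373 characters left out ...]
4.1), np.float64(163.4), np.float64(25.4), np.float64(21.3)], 0.42)]
plinth [([np.float64(426.1), np.float64(172.3), np.float64(36.6), np.float64(34.0)], 0.57), ([np.float64(301.5), np.float64(206.7), np.float64(29.7), np.float64(32.1)], 0.34)]
teal_carton [([np.float64(456.8), np.float64(214.3), np.float64(20.6), np.float64(15.2)], 0.67)]
{'mtx': array([[355.3157,   0.    , 315.8909],
       [  0.    , 355.3157, 205.0497],
       [  0.    ,   0.    ,   1.    ]]), 'hand_eye': array([[ 0.0007, -0.9636, -0.2675,  0.0666],
       [ 1.    ,  0.0005,  0.0007,  0.    ],
       [-0.0005, -0.2675,  0.9636, -0.1423],
       [ 0.    ,  0.    ,  0.    ,  1.    ]])} 1.0 [ 0.      0.2128  0.9771 -0.    ]
```

```bash
python3 - <<'E'
import cv2
im=cv2.imread("pics/top0.png")[130:260,130:500]
cv2.imwrite("pics/top0c.png",cv2.resize(im,None,fx=2.16,fy=2.16,interpolation=cv2.INTER_CUBIC))
E
```

```text
(no output)
```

View pics/top0c.png

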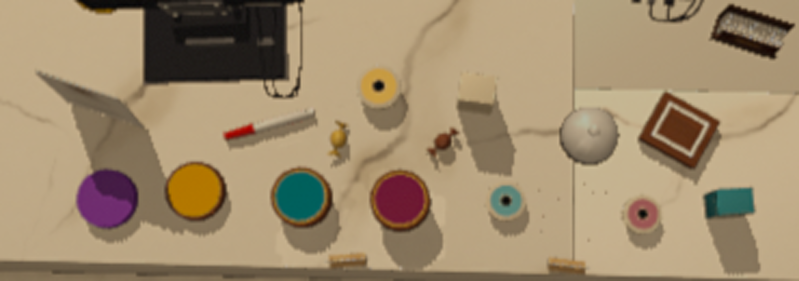

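View pics/scene0.png

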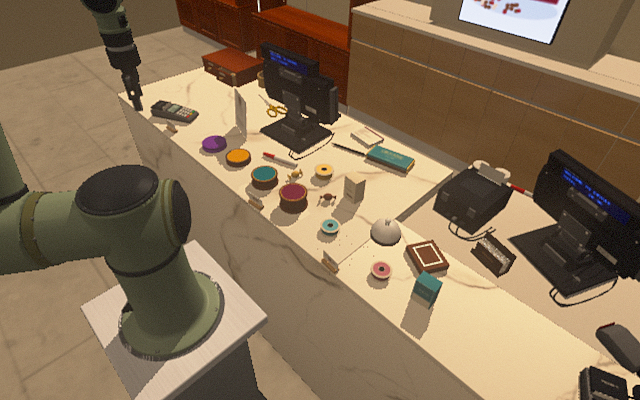

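Top view: left is +y. Risers sit along crop row ~195: purple look-alike at u=107, gold 195, teal 301, plum 400. Spools are gold (379,87), teal (506,202) and plum (642,213). The cream carton is at (477,90), the plinth at (680,130), the teal carton at (730,202) and the bell at (590,135). Next I convert these to positions and look with the wrist camera.

```bash
cat > h.py <<'E'
from cell import bot
import cv2,numpy as np
from scipy.spatial.transform import Rotation as Rn
np.set_printoptions(precision=4,suppress=True)
def down(yaw):   # tool z down, tool y along heading yaw (rad) in world
    y=np.array([np.cos(yaw),np.sin(yaw),0]); z=np.array([0,0,-1.]); x=np.cross(y,z)
    q=Rn.from_matrix(np.c_[x,y,z]).as_quat(); return np.r_[q[3],q[:3]]
def wristT():
    p=bot.read_position(); q=np.array(bot.read_tool_rot())
    T=np.eye(4); T[:3,:3]=Rn.from_quat(np.r_[q[1:],q[0]]).as_matrix(); T[:3,3]=p
    return T@bot.calibration("wrist")["hand_eye"]
def cam(name):   # K, camera->world
    k=bot.calibration(name)
    return k["mtx"], (wristT() if name=="wrist" else np.linalg.inv(k["extrinsics"]))
def ray(c,uv,z):
    K,T=c; uv=np.atleast_2d(uv).astype(float)
    d=(T[:3,:3]@np.linalg.inv(K)@np.c_[uv,np.ones(len(uv))].T).T; o=T[:3,3]
    return (o+d*((z-o[2])/d[:,2])[:,None])[:,:2]
def snap(name,tag):
    c=cam(name); im=bot.camera(name)[:,:,::-1].copy(); cv2.imwrite(f"pics/{tag}.png",im)
    np.savez(f"pics/{tag}.npz",K=c[0],T=c[1]); return c,im
def load(tag):
    d=np.load(f"pics/{tag}.npz"); return (d["K"],d["T"]),cv2.imread(f"pics/{tag}.png")
def ortho(c,im,x0,x1,y0,y1,z,s=1000):  # rectified view of plane z: columns = -y, rows = -x, s px/m
    K,T=c; W=int((y1-y0)*s);H=int((x1-x0)*s)
    v,u=np.mgrid[:H,:W]; X=x1-v/s; Y=y1-u/s
    P=np.linalg.inv(T)@np.stack([X.ravel(),Y.ravel(),np.full(X.size,z),np.ones(X.size)])
    p=K@P[:3]; m=(p[:2]/p[2]).reshape(2,H,W).astype(np.float32)
    return cv2.remap(im,m[0],m[1],cv2.INTER_CUBIC)
E
python3 - <<'E'
from h import *
c=cam("top")
for n,u,v,z in [("purple",107,197,.02),("rgold",195,190,.02),("rteal",301,196,.035),("rplum",400,200,.05),("gold",379,87,.026),("teal",506,201,.02),("plum",642,213,.02),("cream",477,90,.082),("plinth",680,130,.02),("tealc",730,202,.072),("bell",590,135,.04)]:
    print(n,ray(c,(130+u/2.16,130+v/2.16),z)[0])
j0=None
for p in [(.33,.3,.27),(.33,.1,.27),(.33,-.2,.27)]:
    # camera offset along tool x; want tool x toward base => tool y at yaw: y = z cross x
    yaw=np.arctan2(p[1],p[0])+np.pi/2
    for s in (0,np.pi): print(p,bot.solve_ik(p,down(yaw+s)))
E
```

```text
purple [0.4295 0.4913]
rgold [0.4424 0.3664]
rteal [0.4359 0.2134]
rplum [0.4321 0.0739]
gold [0.5957 0.109 ]
teal [ 0.437  -0.0749]
plum [ 0.4244 -0.2663]
cream [ 0.5832 -0.0289]
plinth [ 0.544  -0.3206]
tealc [ 0.4377 -0.3753]
bell [ 0.5307 -0.19  ]
(0.33, 0.3, 0.27) [ 0.572   0.1064 -0.3745  1.0899  0.     -0.1658]
(0.33, 0.3, 0.27) [ 0.572   0.1064 -0.3745  1.0899  0.      2.9758]
(0.33, 0.1, 0.27) [ 0.0791 -0.0939 -0.5765  1.0883  0.     -0.2151]
(0.33, 0.1, 0.27) [ 0.0791 -0.0939 -0.5765  1.0883  0.      2.9265]
(0.33, -0.2, 0.27) [-0.7368 -0.0108 -0.4992  1.0824  0.     -0.1919]
(0.33, -0.2, 0.27) [-0.7368 -0.0108 -0.4992  1.0824  0.      2.9497]
```

```bash
python3 - <<'E'
from h import *
for i,y in enumerate([.3,.03,-.27]):
    bot.move_pose([.42,y,.25],down(np.pi/2)); bot.wait(.1)
    c,im=snap("wrist",f"w{i}"); print(bot.read_position(),bot.read_clock())
    for n in ["ribbon_gold","ribbon_teal","ribbon_plum","cream_carton","riser_gold","riser_teal","riser_plum","plinth","teal_carton"]:
        print(n,[(list(np.round(d["bbox"]).astype(int)),round(d["confidence"],2)) for d in bot.search_frame("wrist",n) if d["confidence"]>.4])
t=[cv2.resize(cv2.imread(f"pics/w{i}.png"),(400,250)) for i in range(3)]
cv2.imwrite("pics/ws.png",np.vstack([np.hstack([t[1],t[2]]),np.hstack([t[0],t[0]*0])]))
E
```

```text
[0.4193 0.3009 0.2499] 2.225
ribbon_gold []
ribbon_teal []
ribbon_plum []
cream_carton [([np.int64(0), np.int64(287), np.int64(74), np.int64(70)], 0.86)]
riser_gold [([np.int64(340), np.int64(156), np.int64(79), np.int64(79)], 0.66), ([np.int64(455), np.int64(142), np.int64(83), np.int64(77)], 0.56)]
riser_teal [([np.int64(196), np.int64(150), np.int64(82), np.int64(83)], 0.72)]
riser_plum [([np.int64(50), np.int64(148), np.int64(104), np.int64(86)], 0.77)]
plinth []
teal_carton []
[0.4203 0.031  0.25  ] 3.875
ribbon_gold []
ribbon_teal [([np.int64(194), np.int64(165), np.int64(56), np.int64(56)], 0.87)]
ribbon_plum [([np.int64(11), np.int64(151), np.int64(68), np.int64(55)], 0.67)]
cream_carton [([np.int64(234), np.int64(288), np.int64(56), np.int64(77)], 0.72)]
riser_gold [([np.int64(578), np.int64(156), np.int64(62), np.int64(78)], 0.88)]
riser_teal [([np.int64(443), np.int64(147), np.int64(90), np.int64(87)], 0.91)]
riser_plum [([np.int64(320), np.int64(148), np.int64(84), np.int64(86)], 0.94)]
plinth [([np.int64(0), np.int64(233), np.int64(72), np.int64(89)], 0.74)]
teal_carton []
[ 0.4204 -0.2687  0.2501] 5.625
ribbon_gold [([np.int64(594), np.int64(293), np.int64(45), np.int64(51)], 0.93)]
ribbon_teal [([np.int64(464), np.int64(166), np.int64(60), np.int64(54)], 0.93)]
ribbon_plum []
cream_carton [([np.int64(493), np.int64(289), np.int64(72), np.int64(45)], 0.67)]
riser_gold []
riser_teal []
riser_plum [([np.int64(596), np.int64(291), np.int64(44), np.int64(58)], 0.67), ([np.int64(585), np.int64(148), np.int64(52), np.int64(81)], 0.65)]
plinth [([np.int64(226), np.int64(230), np.int64(95), np.int64(94)], 0.81)]
teal_carton [([np.int64(174), np.int64(174), np.int64(69), np.int64(47)], 0.71)]
```

View pics/ws.png

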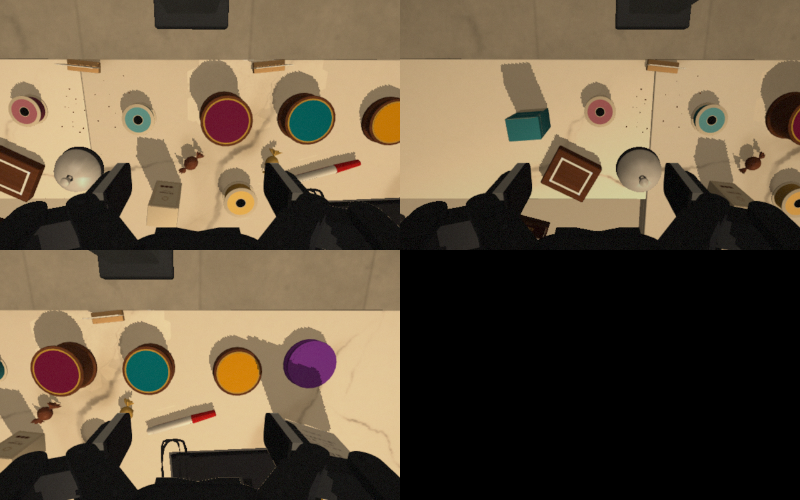

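Wrist views: near edge at the top, all items visible. Risers, spools, plinth, cream carton and bell agree with the top view. I'll measure with rectified views.

```bash
python3 - <<'E'
from h import *
items=[("rgold",.4424,.3664,.02,0),("rteal",.4359,.2134,.035,0),("rteal",.4359,.2134,.035,1),("rplum",.4321,.0739,.05,1),("rplum",.4321,.0739,.05,0),
("gold",.5957,.109,.026,1),("teal",.437,-.0749,.02,1),("teal",.437,-.0749,.02,2),("plum",.4244,-.2663,.02,2),("plum",.4244,-.2663,.02,1)]
P=[]
for n,x,y,z,i in items:
    c,im=load(f"w{i}"); o=ortho(c,im,x-.06,x+.06,y-.06,y+.06,z,2000)
    hsv=cv2.cvtColor(o,cv2.COLOR_BGR2HSV).astype(int); H=hsv[...,0];S=hsv[...,1]
    if "gold" in n: m=(abs(H-20)<8)&(S>(165 if n=="rgold" else 130))
    elif "teal" in n: m=(abs(H-90)<15)&(S>70)
    else: m=((H>165)|(H<6))&(S>90)
    m=cv2.morphologyEx((m*255).astype(np.uint8),cv2.MORPH_OPEN,np.ones((5,5)))
    cs,_=cv2.findContours(m,cv2.RETR_EXTERNAL,cv2.CHAIN_APPROX_NONE)
    k=max(cs,key=cv2.contourArea); e=cv2.fitEllipse(cv2.convexHull(k))
    cv2.ellipse(o,e,(0,0,255),1); cv2.circle(o,(int(e[0][0]),int(e[0][1])),2,(0,255,0),-1)
    print(n,i,"xy",np.array([x+.06-e[0][1]/2000,y+.06-e[0][0]/2000]),"dia mm",np.array(e[1])/2)
    P.append(cv2.resize(o,(160,160)))
c,im=load("w1"); P.append(cv2.resize(ortho(c,im,.52,.64,-.09,.03,.082,2000),(160,160)))
c,im=load("w2"); P.append(cv2.resize(ortho(c,im,.484,.604,-.38,-.26,.02,2000),(160,160)))
P+= [P[0]*0]*3
cv2.imwrite("pics/seg.png",np.vstack([np.hstack(P[k:k+5]) for k in (0,5,10)]))
E
```

```text
rgold 0 xy [0.4465 0.3707] dia mm [76.7819 76.9237]
rteal 0 xy [0.4403 0.2173] dia mm [68.6636 68.7212]
rteal 1 xy [0.4401 0.2176] dia mm [68.6355 68.7316]
rplum 1 xy [0.4379 0.077 ] dia mm [68.9873 69.0906]
rplum 0 xy [0.4381 0.0768] dia mm [68.9849 69.0617]
gold 1 xy [0.6019 0.1125] dia mm [51.2181 51.2707]
teal 1 xy [ 0.4424 -0.072 ] dia mm [42.4206 42.613 ]
teal 2 xy [ 0.4422 -0.0719] dia mm [42.6014 42.7398]
plum 2 xy [ 0.4281 -0.2648] dia mm [41.6837 41.8676]
plum 1 xy [ 0.4283 -0.2647] dia mm [41.5954 41.921 ]
```

View pics/seg.png

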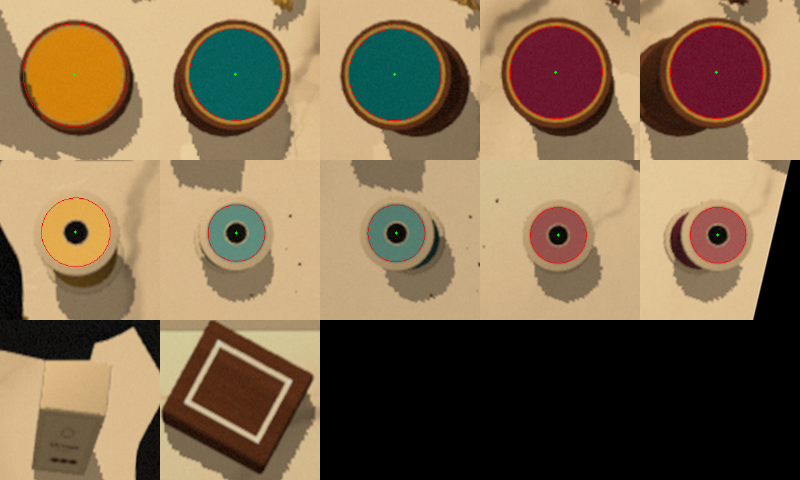

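Fits agree to 0.3 mm between views, and diameters are plausible. Starting with the gold spool: guarded descent to learn the fingertip height.

```bash
cat >> h.py <<'E'
Q=down(np.pi/2)
adv=lambda w:.076-np.sqrt(.076**2-(w/2)**2)   # fingertip set-back behind TCP at opening w
SP=dict(gold=((.602,.1125),.064,.94,(.4465,.3707),.02),teal=((.4423,-.072),.056,.82,(.4402,.2174),.035),plum=((.4282,-.2648),.054,.82,(.438,.0769),.05))
def descend(n):
    (x,y),d,g,_,_=SP[n]
    bot.move_pose([x,y,.10],Q); bot.set_gripper(g); bot.move_linear([x,y,.005],.12)
    hit=bot.move_linear([x,y,-.02],.02,until_force=4); z=bot.read_position()[2]
    print("touch",hit,"z",z,"model",-adv(.085*g),"w",bot.read_gripper_width(),"t",bot.read_clock()); return z
def grip(n,z):
    (x,y),d,g,_,_=SP[n]
    bot.move_linear([x,y,z+adv(.085*g)-adv(d)+.0012],.03)
    bot.set_gripper(0,25)
    print("w mm",bot.read_gripper_width()*85,"F",bot.read_finger_force(),bot.read_ft_force(),"pos",bot.read_position(),"t",bot.read_clock())
E
python3 - <<'E'
from h import *
x,y=SP["gold"][0]
bot.move_pose([.45,-.05,.2],Q); descend("gold"); print(bot.read_ft_force(),bot.read_position())
E
```

```text
touch True z -0.011091850272139651 model -0.011347099833031463 w 0.9404404073162776 t 9.9417
[-1.1543  0.2326  5.5124] [ 0.6018  0.1125 -0.0111]
```

The set-back model fits (−11.1 mm against −11.3 mm). Now grip, lift and look.

```bash
python3 - <<'E'
from h import *
grip("gold",-.0111)
x,y=SP["gold"][0]
bot.move_linear([x,y,.12],.15); print(bot.read_gripper_width()*85,bot.read_ft_force())
bot.move_linear([.45,y,.12],.25); bot.wait(.2); c,im=snap("wrist","g1"); bot.camera("scene"); print(bot.read_clock(),bot.read_position())
E
```

```text
w mm 62.21114312504542 F 26.822466105222702 [-1.0688  0.662   3.619 ] pos [ 0.6019  0.1126 -0.0054] t 10.6
62.052303626904056 [-0.4152 -0.6285 -1.3795]
12.6417 [0.4509 0.1124 0.1198]
```

View pics/g1.png

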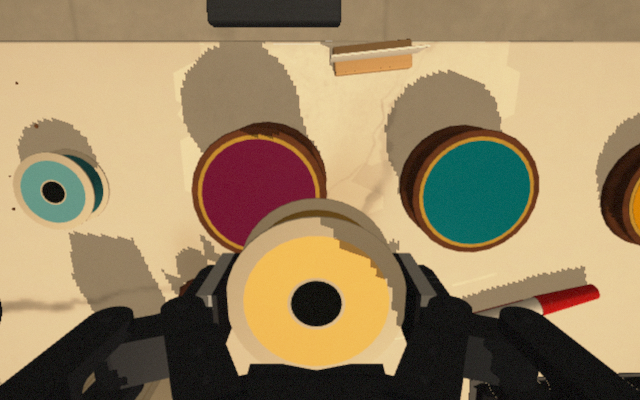

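Gold is held level, hole centre at (316,303). I'll correct the in-hand offset from this and place it.

```bash
cat >> h.py <<'E'
HT=dict(gold=.026,teal=.02,plum=.02)
def hole(c,im,z):   # centre of the dark hole of the held spool
    g=cv2.GaussianBlur(cv2.cvtColor(im,cv2.COLOR_BGR2GRAY),(3,3),0); m=(g<45).astype(np.uint8)
    n,_,st,ce=cv2.connectedComponentsWithStats(m)
    k=[i for i in range(1,n) if 500<st[i,4]<4000 and abs(ce[i]-[316,300]).max()<45 and st[i,4]>.65*st[i,2]*st[i,3]]
    print("hole",ce[k],st[k,2:]); return ray(c,ce[k[0]],z)[0]
def place(n,zg,tag):   # zg = TCP z at grip (support at 0)
    _,d,g,(x,y),h=SP[n]; p=bot.read_position(); c,im=load(tag)
    off=hole(c,im,p[2]-zg+HT[n])-p[:2]; print("offset",off)
    assert abs(off).max()<.008
    x,y=x-off[0],y-off[1]
    bot.move_linear([x,p[1],.12],.2); bot.move_linear([x,y,.12],.25)
    bot.move_linear([x,y,h+zg+.008],.15)
    hit=bot.move_linear([x,y,h+zg-.006],.02,until_force=3); q=bot.read_position()
    print("touch",hit,q,"expected z",h+zg)
    if not hit: return
    bot.wait(.1); bot.set_gripper(g); bot.move_linear([x,y,h+.10],.15)
    bot.wait(.1); c,im=snap("wrist","p"+n); print("t",bot.read_clock())
E
python3 - <<'E'
from h import *
place("gold",-.0054,"g1")
E
```

```text
hole [[315.8846 303.1843]] [[  49   43 1655]]
offset [ 0.0006 -0.0003]
touch True [0.4463 0.3713 0.0145] expected z 0.0146
t 16.8
```

```bash
python3 - <<'E'
from h import *
z=descend("teal"); print(z)
grip("teal",z); x,y=SP["teal"][0]
bot.move_linear([x,y,.12],.15); bot.wait(.2); snap("wrist","g2"); print(bot.read_gripper_width()*85,bot.read_position())
cv2.imwrite("pics/pair.png",np.hstack([cv2.resize(cv2.imread(f"pics/{t}.png"),(400,250)) for t in ("pgold","g2")]))
E
```

```text
touch True z -0.007720477635771741 model -0.008461288878155213 w 0.8195025896975986 t 20.3667
-0.007720477635771741
w mm 54.175691021207065 F 25.328867733478546 [-1.2522  1.3567  5.0259] pos [ 0.4422 -0.0719 -0.0032] t 20.9583
54.217900825130954 [ 0.4417 -0.0718  0.1193]
```

View pics/pair.png

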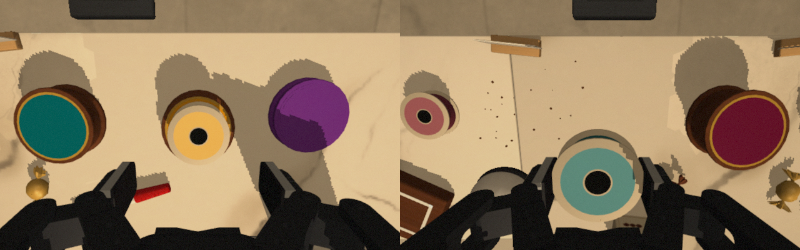

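Gold lies flat on its riser and teal is held level. Placing teal, then plum.

```bash
python3 - <<'E'
from h import *
place("teal",-.0032,"g2")
z=descend("plum"); grip("plum",z); zg=bot.read_position()[2]
x,y=SP["plum"][0]
bot.move_linear([x,y,.12],.15); bot.wait(.2); snap("wrist","g3"); print(bot.read_gripper_width()*85,bot.read_position())
place("plum",zg,"g3")
for n,z in [("gold",.046),("teal",.055),("plum",.07)]:
    c,im=load("p"+n); x,y=SP[n][3]
    o=ortho(c,im,x-.05,x+.05,y-.05,y+.05,z,2000); g=cv2.cvtColor(o,cv2.COLOR_BGR2GRAY)
    m=(g<40).astype(np.uint8); k,_,st,ce=cv2.connectedComponentsWithStats(m)
    for i in range(1,k):
        if 200<st[i,4]<3000 and abs(ce[i]-100).max()<40: print(n,"dx,dy mm",(100-ce[i][1])/2,(100-ce[i][0])/2)
E
```

```text
hole [[315.9642 291.7755]] [[  39   36 1118]]
offset [-0.0002 -0.0003]
touch True [0.4408 0.2178 0.0318] expected z 0.0318
t 26.3083
touch True z -0.007681908079223136 model -0.008461288878155213 w 0.8216590359024515 t 29.9583
w mm 52.35549666165592 F 25.383837819099426 [-0.7386  0.8174  5.1474] pos [ 0.4281 -0.2647 -0.0028] t 30.5833
52.05584433240473 [ 0.4278 -0.2645  0.1192]
hole [[315.9875 290.8544]] [[  39   35 1037]]
offset [-0.0003 -0.0002]
touch True [0.4388 0.0772 0.0472] expected z 0.047199673767301914
t 36.05
gold dx,dy mm -0.17877412031781859 0.3161180476731005
teal dx,dy mm 0.779122541603634 0.15960665658094086
plum dx,dy mm 0.782573289902281 0.03420195439739615
```

All three spools are within 0.8 mm of centre. Now closer looks at the carton and plinth.

```bash
python3 - <<'E'
from h import *
bot.move_pose([.46,-.32,.22],Q); bot.wait(.2); snap("wrist","pl")
bot.move_pose([.47,-.03,.26],Q); bot.wait(.2); snap("wrist","cc"); print(bot.read_position(),bot.read_clock())
c,im=load("pl"); o=ortho(c,im,.484,.604,-.385,-.265,.02,4000); cv2.imwrite("pics/plo.png",o)
c,im=load("cc"); o2=ortho(c,im,.524,.644,-.09,.03,.082,4000); cv2.imwrite("pics/cco.png",o2)
cv2.imwrite("pics/po.png",cv2.resize(np.hstack([o,o2]),(800,400)))
E
```

```text
[ 0.4701 -0.031   0.2597] 39.175
```

View pics/po.png

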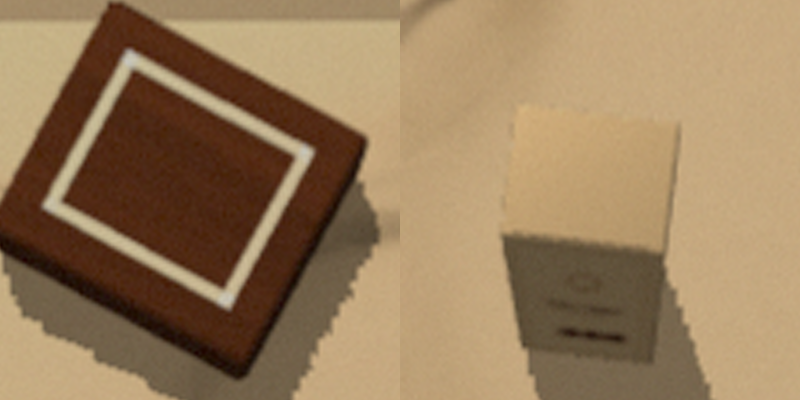

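The rectified view puts the carton centre near (0.590, −0.0275) with its x heading about −6.7°. Plinth x heads about −28.7°, and its outline measures 62×52 mm outside, as it should. I'll re-view each with the hand yaw I'll use, so camera bias cancels.

```bash
python3 - <<'E'
from h import *
def outline(o,x1,y1,s=4000):
    hsv=cv2.cvtColor(o,cv2.COLOR_BGR2HSV); m=((hsv[...,2]>130)*255).astype(np.uint8)
    m=cv2.morphologyEx(m,cv2.MORPH_OPEN,np.ones((5,5)))
    cs,h=cv2.findContours(m,cv2.RETR_CCOMP,cv2.CHAIN_APPROX_NONE)
    for k in cs:
        (u,v),wh,a=cv2.minAreaRect(k)
        if 38<min(wh)/4<60 and 45<max(wh)/4<70 and max(wh)/min(wh)<1.35:
            b=cv2.boxPoints(((u,v),wh,a)); e=[b[1]-b[0],b[2]-b[1]]; l=max(e,key=np.linalg.norm)
            print("outline",np.array([x1-v/s,y1-u/s]),"size",np.sort(wh)/4,"y heading",np.degrees(np.arctan2(-l[0],-l[1]))%180)
c,im=load("pl"); outline(cv2.imread("pics/plo.png"),.604,-.265)
yp,yc=np.radians(151.3),np.radians(173.3)
vp=[.545-.06*np.sin(yp),-.322+.06*np.cos(yp),.22]; vc=[.59-.1*np.sin(yc),-.0275+.1*np.cos(yc),.26]
print(bot.solve_ik(vp,down(yp)),bot.solve_ik(vc,down(yc)),bot.solve_ik([.59,-.0275,.03],down(yc)))
bot.move_pose(vp,down(yp)); bot.wait(.2); c,im=snap("wrist","pl2"); o=ortho(c,im,.484,.604,-.385,-.265,.02,4000); outline(o,.604,-.265)
bot.move_pose(vc,down(yc)); bot.wait(.2); c,im=snap("wrist","cc2"); o2=ortho(c,im,.53,.65,-.09,.03,.082,4000)
print(bot.read_clock(),bot.read_position())
cv2.imwrite("pics/po2.png",np.hstack([cv2.resize(o[:, :],(300,300)),cv2.resize(o2[80:,80:400+80],None,fx=1.2,fy=1.2)[:480,:480][:480]][0:1]+[]) if 0 else cv2.resize(o2,(600,600),interpolation=cv2.INTER_CUBIC))
E
```

```text
outline [ 0.506  -0.2915] size [43.5 53. ] y heading 90.0
outline [ 0.5504 -0.3184] size [54.8412 64.7779] y heading 61.448616
outline [ 0.5503 -0.3184] size [46.1995 56.2106] y heading 61.557083
[-0.7435  0.4977  0.0413  1.1144  0.     -1.8133] [-0.3405  0.3891 -0.0261  1.1555  0.     -1.7944] [-0.1715  0.6    -0.3232  0.6476  0.     -1.6254]
outline [ 0.5092 -0.2985] size [50. 67.] y heading 90.0
outline [ 0.5104 -0.3593] size [51.   52.25] y heading 0.0
outline [ 0.5503 -0.3185] size [55.4993 65.2359] y heading 61.45381
outline [ 0.5502 -0.3185] size [45.5708 55.3473] y heading 61.38955
42.1 [ 0.5781 -0.1281  0.2596]
```

View pics/po2.png

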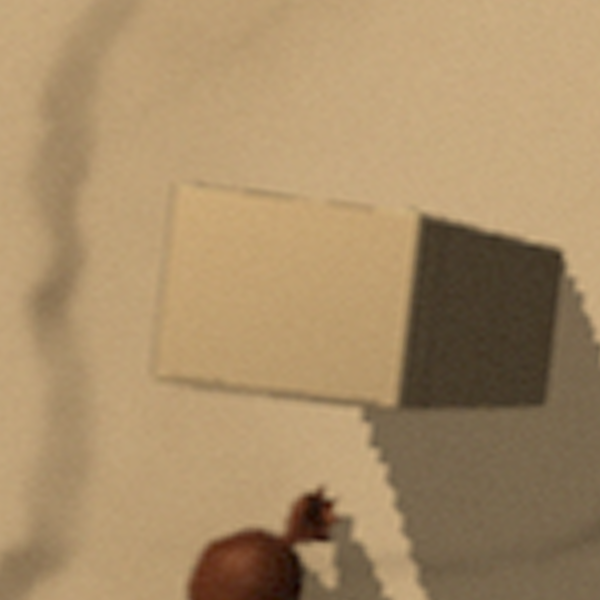

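Carton centre is confirmed at (0.591, −0.0275), x heading −6.55°. The plinth agrees from both yaws to 0.1 mm: (0.5503, −0.3185), x heading −28.55°. Moving the carton.

```bash
python3 - <<'E'
from h import *
yc,yp=np.radians(173.45),np.radians(151.45); x,y=.591,-.0275; X,Y=.5503,-.3185
bot.move_pose([x,y,.17],down(yc)); bot.set_gripper(.7); bot.move_linear([x,y,.035],.12)
bot.set_gripper(0,35); print("w",bot.read_gripper_width()*85,bot.read_ft_force())
bot.move_linear([x,y,.16],.15); print(bot.read_gripper_width()*85)
bot.move_linear([X,Y,.16],.2,rotation=down(yp)); bot.move_linear([X,Y,.062],.12)
hit=bot.move_linear([X,Y,.05],.02,until_force=3); print("touch",hit,bot.read_position(),bot.read_clock())
bot.wait(.2); snap("wrist","pc"); print(bot.read_tool_rot(),down(yp))
E
```

```text
w 39.33418024624116 [-0.7814 -0.9953  4.6872]
39.192269527478565
touch True [ 0.5505 -0.3187  0.0557] 48.5333
[ 0.0001 -0.5109  0.8596 -0.0004] [ 0.     -0.5109  0.8596  0.    ]
```

```bash
python3 - <<'E'
from h import *
p=np.array(bot.read_position()); bot.set_gripper(.7); bot.move_linear([p[0],p[1],.19],.12)
bot.move_pose([.45,-.32,.24],Q); bot.wait(.3); c,im=snap("wrist","fin"); c0,i0=snap("scene","fs")
o=ortho(c,im,.48,.62,-.39,-.25,.02,4000); o2=ortho(c,im,.48,.62,-.39,-.25,.102,4000)
cv2.imwrite("pics/f.png",np.hstack([cv2.resize(o,(400,400)),cv2.resize(o2,(400,400))]))
cv2.imwrite("pics/fsc.png",cv2.resize(i0[120:320,180:460],(800,571),interpolation=cv2.INTER_CUBIC))
print(bot.read_clock())
E
```

```text
51.7083
```

View pics/f.png

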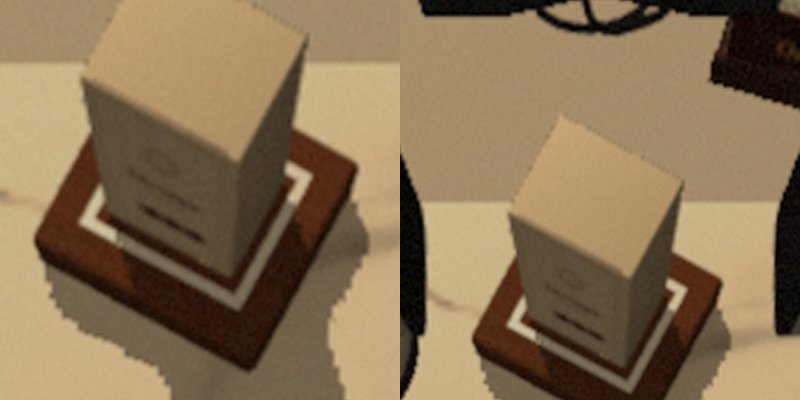

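View pics/fsc.png

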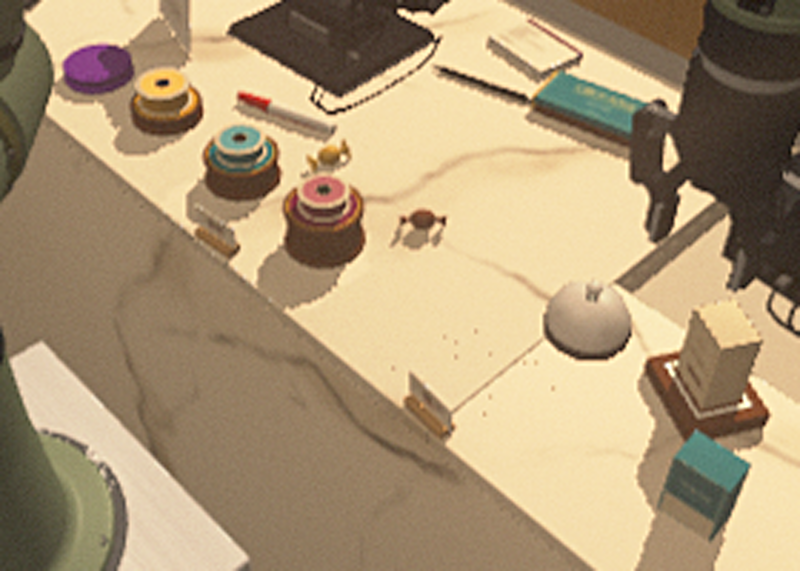

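The carton stands inside the outline: base corners at (107,215) and (235,280), against the ideal (106,215) and (231,283), so about 1 mm off. The spools sit on their matching risers, and the teal carton is where it was. Handing in.

```bash
python3 -c "
from cell import bot
print(bot.close_job(),bot.read_clock())"
```

```text
the job is handed in; nothing more can be done
the job is handed in; nothing more can be done
```

The job is handed in at about 52 s on the robot's clock (limit 106 s): each spool lies flat within about 1 mm of centre on its own riser, the cream carton stands squarely inside the white outline (about 1 mm off), and the teal carton was left alone.

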